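# Tap a heat-sink boss on the hand tapping machine

## Robot

A 6-joint arm with a two-finger parallel gripper is mounted at the origin on the work surface. World frame = base frame: x ahead of the robot, y to its left, z up, the work surface at z = 0. Lengths are in m, angles in rad, forces in N, time in s.
With the tool pointing down it reaches from about 0.4 to 0.825 m from the base axis. Payload 7 kg.
Tool frame: the origin (TCP) lies between the finger pads; the fingertips stand 22 mm ahead of it and the grasp point (between the pads) lies 3 mm ahead of it (arm.tip_reach is the distance from the TCP to the fingertips, in m); z points along the fingers, y is the line along which they close (so a half turn about z gives the same grasp; the last joint's range is limited). The gripper opens to 88 mm and grips with 3 to 60 N. Pads are 19 mm wide; open, the fingers measure 130 mm over their backs; the gripper's body (78 mm by 193 mm) begins 47 mm behind the grasp point.
Start: joints at [-0.982, 0.359, 0.012, 0, -1.224, -0.288], TCP at [0.2, -0.645, 0.249] pointing down, gripper open.
Joint ranges: [-3.07, 3.07], [-1.43, 2.12], [-1.02, 1.25], [-3.03, 1.67], [-3.05, -0], [-3.03, 3.03]. Speed limits (rad/s): [2.39, 2.39, 3.01, 3.14, 3.14, 3.14].

## Interface

Orientations are given as [roll, pitch, yaw] about the fixed x, y, z axes, in that order (R = Rz(yaw) Ry(pitch) Rx(roll)).
In Python, from station import arm, viewer gives the robot as it stands. The module is installed in compiled form; this text tells all that it offers.
- The arm moves only by the tool apply_moves, never from a script. Its argument "commands" is a list that holds one entry, the list of rows, each a list of 5 numbers: the closure, from -1 (fully open) to 1 (shut), then the shift along the world's x, y, z as a fraction of full scale, then the turn about the world's z as a fraction of full scale. In form: [[[fingers, tx, ty, tz, yaw], ...]]. A call has 1 to 12 rows; each row shifts and turns the commanded pose from where the row before left it; what a row does not reach is not made up. Full scale, the value 1, is 20 cm for a shift and pi rad for a turn. A row lasts 1/10 s, in which the tool goes at most 50 mm and 8.59 degrees, less where a joint would pass 70% of its speed; a pose out of reach is approached as far as the arm can. A call with a number of a shift or a turn outside -1 to 1 is refused whole. A call with a gripper value outside its range is refused whole. The fingers move at their own pace and stop on an object; "force" is the grip in N (left out, the last holds). Time passes only in rows, so rows that do not move let the fingers close. It gives the time, the measured TCP pose, the force, the opening and the grip force at its end, in the units of the state.
- arm.get_state(): the state, without advancing time (a new reading comes with each control period).
- viewer.grab_frame(name): name is "scene" or "top" or "wrist"; returns a dict with "image" (400x640x3 uint8, blue, green, red), "mtx" (3x3 intrinsics, pixels), "k1" (the pictures are not rectified: a ray, as slopes to the right and down, at radius r is drawn at 1 + k1 r^2 times it, then the intrinsics apply), "rvec" (rotation vector, rad) and "tvec" (3), from world to camera coordinates, as OpenCV has them. Camera axes: x right, y down, z forward; pixel columns grow to the right and rows downward; lengths in m; the calibration is good to about 2 mm. A picture is of the moment at which its call begins. There is no depth.
- arm.job_done(): hands the job in; it is judged then, once.
The state is a dict: "t": time; "q": joint angles; "qd": joint speeds; "joint_efforts": joint torques, N m; "eef_pos": TCP position; "ee_rot": TCP orientation; "force": force on the tool from outside, world axes, zero at the start; "moment": the same for the moment, N m; "width": finger opening in m; "gripper_force": force on a finger pad.
Only numpy, scipy, OpenCV 4.12 (cv2) and the standard library are available. Lean on these libraries where they do the work, as an engineer would, in place of code of your own. Each camera call takes 0.05 s, during which the arm holds its last target. There are 200 camera calls.

## Task

The tap of the hand tapping machine has just caught in the boss of the heat sink, but the work is not yet held: slide the retaining gate fully home across the end of the heat sink, then turn the crank to run the tap to its depth stop, starting from where the crank stands. Break the chip as you go: half a turn forward (clockwise seen from above), a quarter turn back, and so on until the stop is felt on a forward stroke, with the gate staying home. Let go with the crank at the stop, and leave the heat sink in its nest and the other things on the bench where they are.

Things in the scene. Friction and masses are not known exactly. Their poses are not given: they have to be found in the camera images.
- tapper: Hand tapping machine, bolted down: grey base 190 x 335 x 26 mm, steel column on its +y side (105 mm from the spindle), arm and sleeve carrying the upright spindle, crank on top. Column and arm end 235 mm above the bench, below the crank. Origin: on the spindle axis at bench height; z up, x along the gate's slide, +y towards the column. The heat sink lies along y, its free end at y = -112 mm.
- crank (a joint): Crank angle, rad: 0 at the start, grows turning forward (clockwise from above), 7.854 (one and a quarter turns) at the hard depth stop. In the tapper's frame the handle's axis is at x = 75 sin(angle), y = 75 cos(angle) mm: it starts towards the column. Turning takes about 6 N at the handle either way; it stays where left. The crank sinks 1.5 mm per turn forward.
- crank_handle (a point): Point on the axis of the crank's handle, 304 mm above the bench at the start. The handle is an upright black grip, 26 mm across (straight-sided from 270 to 322 mm up, top at 334), that spins freely on its pin: it can be held and carried round without turning the hand. Below it the steel crank arm, top at 261 mm; a short arm with a ball on the other side of the hub.
- gate (a joint): Opening of the retaining gate, m: 0 fully home against its stop (across the free end of the heat sink), 0.075 fully open; it starts 0.05 to 0.075 open, towards the tapper's +x. Slides with about 3 N of friction and stays where it is left.
- gate_knob (a point): Point on the axis of the gate's knob, 78 mm above the bench; in the tapper's frame x = gate opening, y = -133 mm. The gate is a steel plate 60 x 70 x 8 mm, top 50 mm above the bench, in a guide; the knob is an upright black post 22 mm across, straight-sided from 68 to 88 mm up, top at 92. Nothing within 60 mm of it is taller than 68 mm; the crank's ball, 255 mm up, starts 86 mm off.
- heatsink: Bare aluminium heat sink lying loose in the nest, 50 x 150 mm, a 9 mm plate with fins to 37 mm in the middle and a boss 28 mm across at one end, in which the tap stands. Origin: centre of its underside, 30 mm above the bench; y along its length towards the boss.
- spare_sink: A second bare heat sink, 50 x 150 x 37 mm, lying on the bench: a bystander. Origin: centre of its underside.
- board: Green circuit board with parts on it, 100 x 150 x 40 mm, lying on the bench: a bystander. Origin: centre of its underside.
- oil: White plastic bottle of tapping oil, 52 mm across, 140 mm tall: a bystander. Origin: centre of its underside.
- brush: Bench brush 180 mm long, lying on the bench: a bystander. Origin: at its middle, on the underside.

How it is judged:
By the outcome, as a careful person would: the job done as asked, in the order asked, and still so for the second after the job is handed in, with the robot touching nothing.
It also fails if it takes over 69 s, if anything falls off the work surface, if the arm or the gripper's body presses on something with over 40 N, if the wrist force passes 120 N, or if a joint passes its speed limit or range.

## Working session

There is one attempt and no reset: what is moved stays moved. The work goes in short steps, Python scripts to look and compute and a tool call to move; the robot and the scene stay as the last step left them, time stands still between calls to the robot, and variables do not carry over. Pictures are saved under pics/ and viewed, at most 10 in all, crops included, and the job is handed in when it is done.

Besides the shell and the picture viewer there is one more tool, called after "Call:" in YAML: its name, and indented under it one key for each argument. apply_moves: Moves the arm, as the interface text tells. Shift numbers are shares of 20 cm and turn numbers shares of pi rad, none past 1 either way. Its arguments: {"type":"object","properties":{"commands":{"type":"array","items":{"type":"array","items":{"type":"array","items":{"type":"number"}}}},"force":{"type":"number"}},"required":["commands"]}

```bash
mkdir -p pics
cat > h.py <<'E'
import numpy as np, cv2
from station import arm, viewer
def grab(n,fn=None):
    f=viewer.grab_frame(n); 
    if fn: cv2.imwrite('pics/'+fn,f['image'])
    return f
def ray(f,u,v):
    m=np.array(f['mtx']);k=f['k1'];
    k=float(np.ravel(k)[0])
    p=cv2.undistortPoints(np.array([[[u,v]]],float),m,np.array([k,0,0,0,0.]))[0,0]
    R=cv2.Rodrigues(np.array(f['rvec'],float))[0];t=np.array(f['tvec'],float).ravel()
    return -R.T@t, R.T@np.array([p[0],p[1],1])
def onz(f,u,v,z):
    c,d=ray(f,u,v); return c+d*(z-c[2])/d[2]
def proj(f,P):
    k=float(np.ravel(f['k1'])[0])
    return cv2.projectPoints(np.array([P],float),np.array(f['rvec'],float),np.array(f['tvec'],float),np.array(f['mtx']),np.array([k,0,0,0,0.]))[0][0,0]
E
python3 - <<'E'
from h import *
for n in('top','scene'):
    f=grab(n,n+'0.png'); print(n,ray(f,320,200),f['k1'],f['mtx'][0][0])
print(arm.get_state())
E
```

```text
top (array([0.42053103, 0.04785629, 1.02777748]), array([ 0.21708623, -0.022604  , -0.97602749])) -0.015795928581711794 366.5481631355804
scene (array([ 0.97141119, -0.54902126,  0.671733  ]), array([-0.41103235,  0.697043  , -0.58753856])) -0.04685114918632507 364.9841743059599
{'t': 0.1, 'q': array([-9.81884737e-01,  3.59321877e-01,  1.11604121e-02, -2.76917692e-04,
       -1.22413850e+00, -2.88105370e-01]), 'qd': array([-0.00088425, -0.00601923,  0.00169845,  0.00110078,  0.00061452,
        0.00105462]), 'joint_efforts': array([-1.43507634e-03, -5.84161806e+01,  2.93752187e+01,  7.01548889e+00,
        1.02209556e-02, -3.28755220e-05]), 'eef_pos': array([ 0.19984331, -0.64431014,  0.24772212]), 'ee_rot': array([ 3.14007701e+00, -1.77667852e-04, -2.84088058e+00]), 'force': array([-0.27898305,  0.43746039,  0.22687109]), 'moment': array([ 0.03890472,  0.01014546, -0.00077578]), 'gripper_force': 0.0, 'width': 0.08787915747882108}
```

View pics/top0.png

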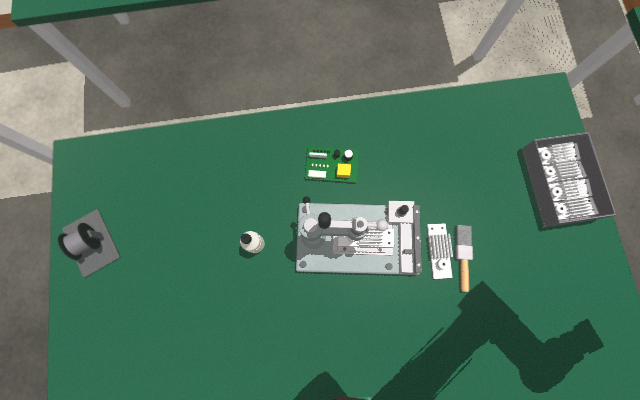

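View pics/scene0.png

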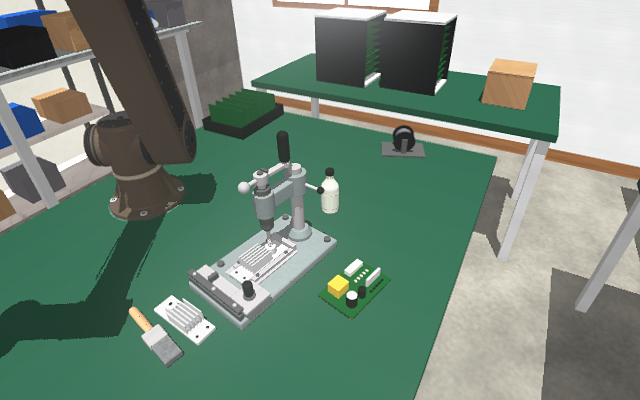

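The top view shows the knob at about (403,211), the handle top near (324,219), the hub near (360,226) and the ball near (383,224). In the scene view the handle is near (283,146) and the knob near (248,289).

Run:
```python
from h import *
f=grab('top');g=grab('scene')
def blobs(f,x0,x1,y0,y1,th):
    m=(f['image'].max(2)<th).astype(np.uint8); k=np.zeros_like(m);k[y0:y1,x0:x1]=m[y0:y1,x0:x1]
    n,_,s,c=cv2.connectedComponentsWithStats(k)
    return [(s[i].tolist(),c[i].round(1).tolist()) for i in range(1,n) if s[i][4]>15]
print('top',blobs(f,296,425,195,280,50))
print('scene',blobs(g,230,330,120,320,50))
for (u,v,z) in((324,219,.334),(403,211,.088),(360,226,.27),(383,224,.255),(298,205,.026),(297,273,.026),(419,273,.026),(420,206,.026)): print(u,v,onz(f,u,v,z).round(4))
for (u,v,z) in((283,134,.334),(248,285,.09),(244,187,.255)): print(u,v,onz(g,u,v,z).round(4))
cv2.imwrite('pics/c.png',np.hstack([cv2.resize(f['image'][190:290,290:430],None,fx=3,fy=3,interpolation=2),cv2.resize(g['image'][120:220,220:340],None,fx=3,fy=3,interpolation=2)]))
```

```text
top [([319, 221, 9, 7, 21], [322.7, 224.7])]
scene [([230, 120, 43, 19, 356], [247.4, 129.0]), ([277, 134, 3, 19, 30], [278.0, 143.2]), ([279, 150, 10, 12, 30], [284.5, 156.5])]
324 219 [0.5368 0.0295 0.334 ]
403 211 [ 0.5691 -0.184   0.088 ]
360 226 [ 0.5221 -0.0442  0.27  ]
383 224 [ 0.5212 -0.0952  0.255 ]
298 205 [0.6381 0.0875 0.026 ]
297 273 [0.4542 0.1141 0.026 ]
419 273 [ 0.4069 -0.2089  0.026 ]
420 206 [ 0.586 -0.249  0.026]
283 134 [0.5486 0.022  0.334 ]
248 285 [ 0.58   -0.1891  0.09  ]
244 187 [ 0.5181 -0.0879  0.255 ]
```

View pics/c.png

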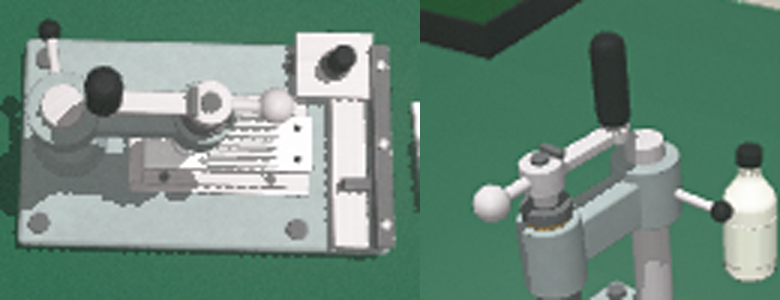

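Call:
apply_moves:
  commands:
    - [[-1, 0.15, 0.18, 0, 0.03], [-1, 0.15, 0.18, 0, 0.03], [-1, 0.15, 0.18, 0, 0.03], [-1, 0.15, 0.18, 0, 0.03], [-1, 0.15, 0.18, 0, 0.03], [-1, 0.15, 0.18, 0, 0.03], [-1, 0.15, 0.18, 0, 0.03], [-1, 0.15, 0.18, 0, 0.03], [-1, 0.15, 0.18, 0, 0.03], [-1, 0.15, 0.18, 0, 0.03], [-1, 0.15, 0.18, 0, 0.03], [-1, 0.15, 0.18, 0, 0.03]]

```text
t: 1.4
eef_pos: [0.5609, -0.2109, 0.2487]
ee_rot: [-3.141, 0.0, -1.706]
force: [0.8, -0.8, -0.5]
width: 0.0875
gripper_force: 0.0
```

Run:
```python
from h import *
f=grab('wrist','w1.png');s=arm.get_state();print(s['t'],s['eef_pos'],s['ee_rot'],s['force'])
print(ray(f,320,200)); print(proj(f,[.575,-.187,.092]),proj(f,[.541,.025,.334]))
```

```text
1.45 [ 0.56493028 -0.20699417  0.24826442] [-3.13998038e+00  5.97423901e-04 -1.69717442e+00] [5.16846242 1.66268983 1.09923737]
(array([ 0.5515382 , -0.28852231,  0.38507963]), array([ 0.03811515,  0.30158415, -0.95286936]))
[310.27367312 209.09003156] [424.63351694 759.34981493]
```

View pics/w1.png

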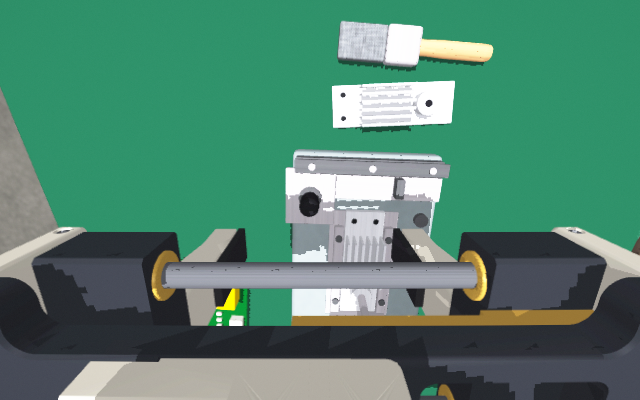

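The wrist view shows the knob at about (309,204), with the guide bar running along rows 160–170 from columns 293 to 448.

Run:
```python
from h import *
f=grab('wrist');im=f['image']
m=np.zeros((400,640),np.uint8); m[185:225,290:330]=(im.max(2)<60)[185:225,290:330]
n,_,s,c=cv2.connectedComponentsWithStats(m)
for i in range(1,n):
    if s[i][4]>40: print(s[i],c[i],onz(f,*c[i],.08),onz(f,c[i][0],s[i][1]+s[i][3]-1,.092))
a,b=onz(f,312,167,.05),onz(f,433,171,.05); d=a-b; print('slide dir',d[:2]/np.hypot(*d[:2]),np.degrees(np.arctan2(d[1],d[0])))
a,b=onz(f,343,94,.009),onz(f,343,118,.009);print(a,b)
s=arm.get_state();print(s['t'],s['eef_pos'],s['ee_rot'],s['force'])
```

```text
[303 189  19  24 366] [312.18032787 200.40710383] [ 0.57651872 -0.18874489  0.08      ] [ 0.57745639 -0.17952714  0.092     ]
slide dir [ 0.98731837 -0.15875272] -9.1345072431392
[ 0.52537674 -0.29791669  0.009     ] [ 0.52832802 -0.26944599  0.009     ]
1.5 [ 0.56292382 -0.2089228   0.24800448] [-3.14137011e+00  2.78416346e-04 -1.70239222e+00] [-0.0535605  -0.14521275 -0.23824311]
```

Call:
apply_moves:
  commands:
    - [[-1, 0.07, 0.1, 0, -0.01], [-1, 0, 0, -0.1, 0], [-1, 0, 0, -0.2, 0], [-1, 0, 0, -0.2, 0], [-1, 0, 0, -0.2, 0], [-1, 0, 0, 0, 0], [-1, 0, 0, 0, 0]]

```text
t: 2.2
eef_pos: [0.5739, -0.1931, 0.1089]
ee_rot: [3.14, -0.001, -1.741]
force: [0.8, 0.6, 1.5]
width: 0.0877
gripper_force: 0.0
```

Run:
```python
from h import *
f=grab('wrist','w2.png');im=f['image']
s=arm.get_state();print(s['t'],s['eef_pos'],s['ee_rot'],s['force'])
```

```text
2.25 [ 0.57500965 -0.1931406   0.11033144] [-3.13987805e+00 -4.71923462e-04 -1.74096793e+00] [-0.36882033  0.2656331   0.05545689]
```

View pics/w2.png

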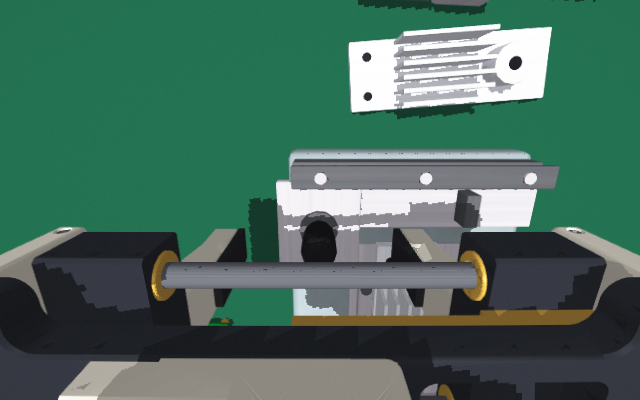

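The knob sits at column 319, centred between the fingers, so I'll lower and close on it.

Call:
apply_moves:
  commands:
    - [[-1, 0.01, 0.02, -0.1, 0], [0.5, 0, 0, 0, 0], [0.5, 0, 0, 0, 0], [0.5, 0, 0, 0, 0], [0.5, 0, 0, 0, 0], [0.5, 0, 0, 0, 0], [0.5, 0, 0, 0, 0], [0.5, 0, 0, 0, 0], [0.5, 0, 0, 0, 0]]
  force: 20

```text
t: 3.15
eef_pos: [0.5759, -0.1887, 0.0885]
ee_rot: [3.141, -0.0, -1.741]
force: [0.8, 0.4, -0.8]
width: 0.0293
gripper_force: 0.0
```

Call:
apply_moves:
  commands:
    - [[1, 0, 0, 0, 0], [1, 0, 0, 0, 0], [1, 0, 0, 0, 0], [1, 0, 0, 0, 0]]
  force: 20

```text
t: 3.55
eef_pos: [0.5756, -0.1887, 0.0885]
ee_rot: [3.141, -0.0, -1.741]
force: [-2.1, 0.5, 0.5]
width: 0.0212
gripper_force: 20.0
```

Call:
apply_moves:
  commands:
    - [[1, -0.05, 0.008, 0, 0], [1, -0.05, 0.008, 0, 0], [1, -0.05, 0.008, 0, 0], [1, -0.05, 0.008, 0, 0], [1, -0.05, 0.008, 0, 0], [1, -0.05, 0.008, 0, 0], [1, 0, 0, 0, 0], [1, 0, 0, 0, 0]]

```text
t: 4.35
eef_pos: [0.5136, -0.1781, 0.0884]
ee_rot: [3.139, 0.001, -1.742]
force: [-1.9, 6.7, 1.2]
width: 0.0212
gripper_force: 20.0
```

Call:
apply_moves:
  commands:
    - [[1, -0.01, 0.0015, 0, 0], [1, -0.01, 0.0015, 0, 0], [1, -0.01, 0.0015, 0, 0], [1, 0, 0, 0, 0]]

```text
t: 4.75
eef_pos: [0.5091, -0.1773, 0.0885]
ee_rot: [3.141, 0.001, -1.741]
force: [2.7, 5.3, -3.8]
width: 0.0214
gripper_force: 20.0
```

Call:
apply_moves:
  commands:
    - [[1, -0.01, 0.004, 0, 0], [1, -0.01, 0.004, 0, 0], [1, 0, 0, 0, 0]]

```text
t: 5.05
eef_pos: [0.5049, -0.1765, 0.0885]
ee_rot: [3.14, -0.0, -1.741]
force: [0.1, 1.5, -3.7]
width: 0.021
gripper_force: 20.0
```

Call:
apply_moves:
  commands:
    - [[1, -0.01, 0.003, 0, 0], [1, -0.01, 0.003, 0, 0], [1, 0, 0, 0, 0]]

```text
t: 5.35
eef_pos: [0.5045, -0.1763, 0.0886]
ee_rot: [-3.136, -0.001, -1.741]
force: [13.6, -8.4, -16.9]
width: 0.0212
gripper_force: 20.0
```

Call:
apply_moves:
  commands:
    - [[1, -0.005, 0.001, 0, 0], [-0.5, 0, 0, 0, 0], [-0.5, 0, 0, 0, 0], [-0.5, 0, 0, 0, 0], [-0.5, 0, 0, 0, 0], [-0.5, 0, 0, 0, 0]]

```text
t: 5.95
eef_pos: [0.5006, -0.1752, 0.0887]
ee_rot: [3.141, -0.0, -1.741]
force: [-0.2, 0.5, -0.4]
width: 0.0554
gripper_force: 0.0
```

Call:
apply_moves:
  commands:
    - [[-0.5, 0, 0, 0.2, 0], [-0.5, 0, 0, 0.2, 0], [-0.5, 0, 0, 0.2, 0], [-0.5, 0, 0, 0.2, 0], [-0.5, 0, 0, 0.2, 0], [-0.5, 0, 0, 0.2, 0], [-0.5, 0, 0, 0.2, 0], [-0.5, 0, 0, 0.05, 0], [-0.5, 0, 0, 0, 0]]

```text
t: 6.85
eef_pos: [0.5014, -0.1752, 0.3805]
ee_rot: [-3.138, 0.001, -1.741]
force: [0.3, 0.6, -0.8]
width: 0.0661
gripper_force: 0.0
```

Run:
```python
from h import *
f=grab('wrist','w3.png')
s=arm.get_state();print(s['t'],s['eef_pos'],s['force']); ex=np.array([.985,-.172,0]);ey=np.array([.172,.985,0]);O=np.array([.5274,-.0455,0])
print('knob',proj(f,O-.133*ey+[0,0,.092]),'handle',proj(f,O+.075*ey+[0,0,.334]), 'hub',proj(f,O+[0,0,.27]))
```

```text
6.9 [ 0.50077543 -0.17497515  0.37853605] [-0.21890031  0.00320245 -0.4291128 ]
knob [318.41774229 162.61207649] handle [316.39702214 440.96468194] hub [317.15725403 321.62629247]
```

View pics/w3.png

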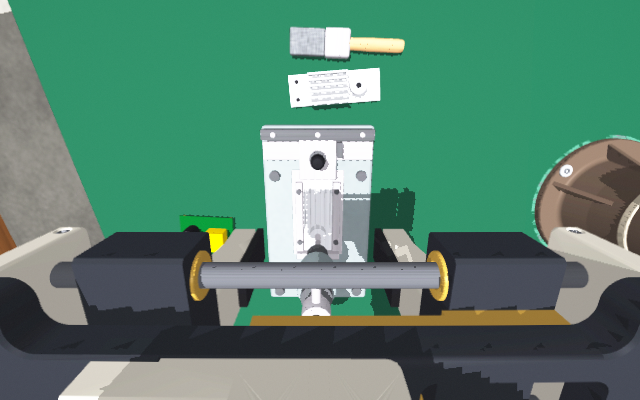

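The gate knob shows at (318,162), right where home is predicted. Next I go over the handle.

Call:
apply_moves:
  commands:
    - [[-0.5, 0.04, 0.2, 0, 0], [-0.5, 0.04, 0.2, 0, 0], [-0.5, 0.04, 0.2, 0, 0], [-0.5, 0.04, 0.2, 0, 0], [-0.5, 0.04, 0.215, 0, 0], [-0.5, 0, 0, 0, 0], [-0.5, 0, 0, 0, 0]]

```text
t: 7.6
eef_pos: [0.5404, 0.0288, 0.3764]
ee_rot: [3.138, -0.002, -1.739]
force: [-0.2, -0.2, 0.6]
width: 0.0656
gripper_force: 0.0
```

Run:
```python
from h import *
f=grab('wrist');g=grab('scene')
s=arm.get_state();print(s['t'],s['eef_pos'],s['force'])
cv2.imwrite('pics/s3.png',np.hstack([cv2.resize(g['image'][60:260,180:380],None,fx=2,fy=2),cv2.resize(f['image'],(400,400))]))
```

```text
7.7 [0.54049007 0.02737961 0.37737172] [-0.07240764  0.16647684 -0.25494651]
```

View pics/s3.png

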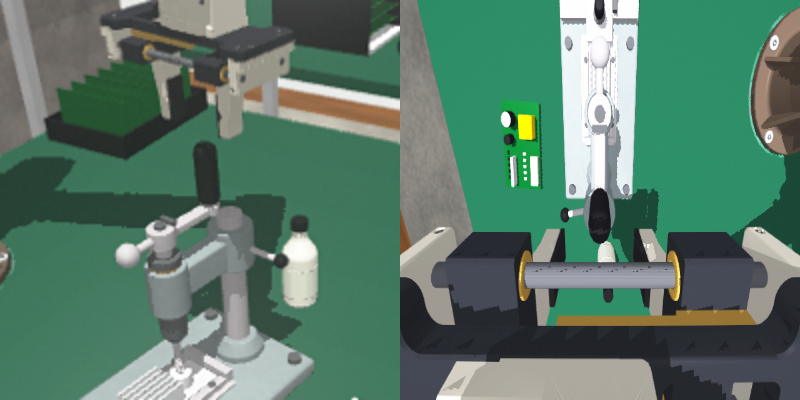

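The handle is centred between the fingers (wrist view about (319,215)). I'll check the fore-aft position numerically.

Run:
```python
from h import *
f=grab('wrist');im=f['image']
m=np.zeros((400,640),np.uint8); m[180:258,290:350]=(im.max(2)<60)[180:258,290:350]
n,_,s,c=cv2.connectedComponentsWithStats(m)
for i in range(1,n):
    if s[i][4]>40: print(s[i],c[i])
for dy in(-.01,0,.01):
  h=np.array([.540+.17*dy,.028+dy,0]); e=np.array([.0022,.0128,0])
  print(dy,'top',proj(f,h+[0,0,.334]),'far rim',proj(f,h+e+[0,0,.322]),'near rim bottom',proj(f,h-e+[0,0,.27]))
print('hub',onz(f,319,113,.275),'ball',onz(f,319,53,.255))
```

```text
[ 302  190   35   55 1546] [319.50776197 217.41849935]
-0.01 top [321.74849241 216.06915477] far rim [321.5304701  227.07675255] near rim bottom [321.00042941 175.59888971]
0 top [321.74144538 230.15780191] far rim [321.52685929 239.99007954] near rim bottom [321.00389859 186.93683363]
0.01 top [321.73445707 243.82894439] far rim [321.52323052 252.5468967 ] near rim bottom [321.00721516 198.01859104]
hub [ 0.52894807 -0.04652189  0.275     ] ball [ 0.52092405 -0.09291071  0.255     ]
```

Call:
apply_moves:
  commands:
    - [[-0.5, 0.005, 0.015, -0.1, 0], [-0.5, 0, 0, -0.15, 0], [-0.5, 0, 0, -0.1, 0], [1, 0, 0, 0, 0], [1, 0, 0, 0, 0], [1, 0, 0, 0, 0], [1, 0, 0, 0, 0], [1, 0, 0, 0, 0], [1, 0, 0, 0, 0], [1, 0, 0, 0, 0], [1, 0, 0, 0, 0]]
  force: 30

```text
t: 8.85
eef_pos: [0.5416, 0.0308, 0.3092]
ee_rot: [3.141, -0.0, -1.741]
force: [-4.4, 0.8, 5.8]
width: 0.0254
gripper_force: 30.0
```

```bash
cat > gen.py <<'E'
import numpy as np,sys
a0,a1,n=map(float,sys.argv[1:4]); yaw=np.radians(-9.9)
a=np.radians(np.linspace(a0,a1,int(n)+1)); x=.075*np.sin(a);y=.075*np.cos(a)
P=np.c_[x*np.cos(yaw)-y*np.sin(yaw),x*np.sin(yaw)+y*np.cos(yaw),-.0015*a/2/np.pi]/.2
print(a0,a1,[[1]+r+[0] for r in np.diff(P.round(3),axis=0).round(3).tolist()])
E
python3 gen.py 0 180 12; python3 gen.py 180 90 6; python3 gen.py 90 270 12
```

```text
0.0 180.0 [[1, 0.094, -0.029, 0.0, 0], [1, 0.083, -0.052, -0.001, 0], [1, 0.066, -0.072, 0.0, 0], [1, 0.045, -0.087, 0.0, 0], [1, 0.022, -0.096, -0.001, 0], [1, -0.005, -0.097, 0.0, 0], [1, -0.029, -0.094, 0.0, 0], [1, -0.052, -0.083, 0.0, 0], [1, -0.072, -0.066, -0.001, 0], [1, -0.087, -0.045, 0.0, 0], [1, -0.096, -0.022, 0.0, 0], [1, -0.097, 0.005, -0.001, 0]]
180.0 90.0 [[1, 0.097, -0.005, 0.001, 0], [1, 0.096, 0.022, 0.0, 0], [1, 0.087, 0.045, 0.0, 0], [1, 0.072, 0.066, 0.001, 0], [1, 0.052, 0.083, 0.0, 0], [1, 0.029, 0.094, 0.0, 0]]
90.0 270.0 [[1, -0.029, -0.094, 0.0, 0], [1, -0.052, -0.083, 0.0, 0], [1, -0.072, -0.066, -0.001, 0], [1, -0.087, -0.045, 0.0, 0], [1, -0.096, -0.022, 0.0, 0], [1, -0.097, 0.005, -0.001, 0], [1, -0.094, 0.029, 0.0, 0], [1, -0.083, 0.052, 0.0, 0], [1, -0.066, 0.072, -0.001, 0], [1, -0.045, 0.087, 0.0, 0], [1, -0.022, 0.096, 0.0, 0], [1, 0.005, 0.097, -0.001, 0]]
```

Call:
apply_moves:
  commands:
    - [[1, 0.094, -0.029, 0, 0], [1, 0.083, -0.052, -0.001, 0], [1, 0.066, -0.072, 0, 0], [1, 0, 0, 0, 0]]

```text
t: 9.25
eef_pos: [0.5909, -0.002, 0.309]
ee_rot: [3.141, -0.003, -1.742]
force: [-2.6, -7.9, 3.9]
width: 0.0253
gripper_force: 30.0
```

Call:
apply_moves:
  commands:
    - [[1, 0.045, -0.087, 0, 0], [1, 0.022, -0.096, -0.001, 0], [1, -0.005, -0.097, 0, 0], [1, -0.029, -0.094, 0, 0], [1, -0.052, -0.083, 0, 0], [1, -0.072, -0.066, -0.001, 0], [1, -0.087, -0.045, 0, 0], [1, -0.096, -0.022, 0, 0], [1, -0.097, 0.005, -0.001, 0], [1, 0, 0, 0, 0]]

```text
t: 10.25
eef_pos: [0.5153, -0.1169, 0.3084]
ee_rot: [-3.14, 0.0, -1.741]
force: [-4.8, -0.2, 4.6]
width: 0.0251
gripper_force: 30.0
```

Call:
apply_moves:
  commands:
    - [[1, 0.097, -0.005, 0.001, 0], [1, 0.096, 0.022, 0, 0], [1, 0.087, 0.045, 0, 0], [1, 0.072, 0.066, 0.001, 0], [1, 0.052, 0.083, 0, 0], [1, 0.029, 0.094, 0, 0], [1, 0, 0, 0, 0]]

```text
t: 10.95
eef_pos: [0.6021, -0.0546, 0.3087]
ee_rot: [3.138, -0.002, -1.74]
force: [-11.3, 5.2, 11.8]
width: 0.0253
gripper_force: 30.0
```

Call:
apply_moves:
  commands:
    - [[1, -0.029, -0.094, 0, 0], [1, -0.052, -0.083, 0, 0], [1, -0.072, -0.066, -0.001, 0], [1, -0.087, -0.045, 0, 0], [1, -0.096, -0.022, 0, 0], [1, -0.097, 0.005, -0.001, 0], [1, -0.094, 0.029, 0, 0], [1, -0.083, 0.052, 0, 0], [1, -0.066, 0.072, -0.001, 0], [1, -0.045, 0.087, 0, 0], [1, -0.022, 0.096, 0, 0], [1, 0.005, 0.097, -0.001, 0]]

```text
t: 12.15
eef_pos: [0.4537, -0.0314, 0.308]
ee_rot: [3.139, -0.004, -1.742]
force: [-4.9, -7.3, 6.8]
width: 0.0253
gripper_force: 30.0
```

```bash
python3 - <<'E'
from h import *
grab('top');s=arm.get_state();print(s['t'],s['eef_pos'],s['force'],s['q'])
p=s['eef_pos'][:2]-[.5285,-.0431];print(np.hypot(*p),np.degrees(np.arctan2(p[0],p[1]))-9.9)
E
python3 gen.py 270 180 6; python3 gen.py 180 360 12;python3 gen.py 360 270 6; python3 gen.py 270 450 12
```

```text
12.2 [ 0.45425123 -0.02926586  0.30795618] [-11.51623099   1.62431897  12.55321574] [ 3.71477152e-01 -4.90178959e-02 -3.46473449e-01  1.05493992e-03
 -1.27665136e+00 -5.42357380e-01]
0.0755265754744884 -89.34558997721219
270.0 180.0 [[1, -0.005, -0.097, 0.001, 0], [1, 0.022, -0.096, 0.0, 0], [1, 0.045, -0.087, 0.0, 0], [1, 0.066, -0.072, 0.001, 0], [1, 0.083, -0.052, 0.0, 0], [1, 0.094, -0.029, 0.0, 0]]
180.0 360.0 [[1, -0.094, 0.029, 0.0, 0], [1, -0.083, 0.052, 0.0, 0], [1, -0.066, 0.072, -0.001, 0], [1, -0.045, 0.087, 0.0, 0], [1, -0.022, 0.096, 0.0, 0], [1, 0.005, 0.097, -0.001, 0], [1, 0.029, 0.094, 0.0, 0], [1, 0.052, 0.083, 0.0, 0], [1, 0.072, 0.066, -0.001, 0], [1, 0.087, 0.045, 0.0, 0], [1, 0.096, 0.022, 0.0, 0], [1, 0.097, -0.005, -0.001, 0]]
360.0 270.0 [[1, -0.097, 0.005, 0.001, 0], [1, -0.096, -0.022, 0.0, 0], [1, -0.087, -0.045, 0.0, 0], [1, -0.072, -0.066, 0.001, 0], [1, -0.052, -0.083, 0.0, 0], [1, -0.029, -0.094, 0.0, 0]]
270.0 450.0 [[1, 0.029, 0.094, 0.0, 0], [1, 0.052, 0.083, 0.0, 0], [1, 0.072, 0.066, -0.001, 0], [1, 0.087, 0.045, 0.0, 0], [1, 0.096, 0.022, 0.0, 0], [1, 0.097, -0.005, -0.001, 0], [1, 0.094, -0.029, 0.0, 0], [1, 0.083, -0.052, 0.0, 0], [1, 0.066, -0.072, 0.0, 0], [1, 0.045, -0.087, -0.001, 0], [1, 0.022, -0.096, 0.0, 0], [1, -0.005, -0.097, 0.0, 0]]
```

Angle 270.6° and radius 75.5 mm, so it is tracking well; continuing with a quarter turn back, half forward, quarter back.

Call:
apply_moves:
  commands:
    - [[1, -0.005, -0.097, 0.001, 0], [1, 0.022, -0.096, 0, 0], [1, 0.045, -0.087, 0, 0], [1, 0.066, -0.072, 0.001, 0], [1, 0.083, -0.052, 0, 0], [1, 0.094, -0.029, 0, 0], [1, 0, 0, 0, 0]]

```text
t: 12.9
eef_pos: [0.5194, -0.1174, 0.3085]
ee_rot: [-3.14, -0.001, -1.741]
force: [5.2, -2.0, 2.3]
width: 0.0251
gripper_force: 30.0
```

Call:
apply_moves:
  commands:
    - [[1, -0.094, 0.029, 0, 0], [1, -0.083, 0.052, 0, 0], [1, -0.066, 0.072, -0.001, 0], [1, -0.045, 0.087, 0, 0], [1, -0.022, 0.096, 0, 0], [1, 0.005, 0.097, -0.001, 0], [1, 0.029, 0.094, 0, 0], [1, 0.052, 0.083, 0, 0], [1, 0.072, 0.066, -0.001, 0], [1, 0.087, 0.045, 0, 0], [1, 0.096, 0.022, 0, 0], [1, 0.097, -0.005, -0.001, 0]]

```text
t: 14.1
eef_pos: [0.5422, 0.031, 0.3076]
ee_rot: [3.14, -0.002, -1.74]
force: [-7.8, -4.9, 10.1]
width: 0.0254
gripper_force: 30.0
```

Call:
apply_moves:
  commands:
    - [[1, 0, 0, 0, 0]]

```text
t: 14.2
eef_pos: [0.5446, 0.0304, 0.3077]
ee_rot: [-3.141, -0.002, -1.741]
force: [4.2, -4.7, 3.3]
width: 0.0254
gripper_force: 30.0
```

Call:
apply_moves:
  commands:
    - [[1, -0.097, 0.005, 0.001, 0], [1, -0.096, -0.022, 0, 0], [1, -0.087, -0.045, 0, 0], [1, -0.072, -0.066, 0.001, 0], [1, -0.052, -0.083, 0, 0], [1, -0.029, -0.094, 0, 0], [1, 0, 0, 0, 0]]

```text
t: 14.9
eef_pos: [0.454, -0.0308, 0.308]
ee_rot: [3.14, 0.0, -1.741]
force: [-10.0, 1.6, 9.1]
width: 0.0253
gripper_force: 30.0
```

Call:
apply_moves:
  commands:
    - [[1, 0.029, 0.094, 0, 0], [1, 0.052, 0.083, 0, 0], [1, 0.072, 0.066, -0.001, 0], [1, 0.087, 0.045, 0, 0], [1, 0.096, 0.022, 0, 0], [1, 0.097, -0.005, -0.001, 0], [1, 0.094, -0.029, 0, 0], [1, 0.083, -0.052, 0, 0], [1, 0.066, -0.072, 0, 0], [1, 0.045, -0.087, -0.001, 0], [1, 0.022, -0.096, 0, 0]]

```text
t: 16.0
eef_pos: [0.603, -0.0368, 0.3072]
ee_rot: [3.137, -0.001, -1.74]
force: [-17.5, 5.5, 15.5]
width: 0.0252
gripper_force: 30.0
```

Call:
apply_moves:
  commands:
    - [[1, 0, -0.03, 0, 0], [1, 0, -0.03, 0, 0], [1, -0.003, -0.03, 0, 0], [1, 0, 0, 0, 0]]

```text
t: 16.4
eef_pos: [0.6022, -0.0544, 0.3073]
ee_rot: [3.138, -0.0, -1.741]
force: [-10.4, 2.9, 8.7]
width: 0.0249
gripper_force: 30.0
```

Call:
apply_moves:
  commands:
    - [[1, -0.001, -0.01, 0, 0], [1, -0.001, -0.01, 0, 0], [1, 0, 0, 0, 0]]

```text
t: 16.7
eef_pos: [0.6019, -0.0561, 0.3072]
ee_rot: [3.139, 0.003, -1.74]
force: [-10.7, 12.5, 10.9]
width: 0.0253
gripper_force: 30.0
```

Call:
apply_moves:
  commands:
    - [[1, -0.002, -0.01, 0, 0], [1, 0, 0, 0, 0]]

```text
t: 16.9
eef_pos: [0.6019, -0.0564, 0.3073]
ee_rot: [3.139, 0.005, -1.739]
force: [-11.4, 21.0, 11.9]
width: 0.0251
gripper_force: 30.0
```

Call:
apply_moves:
  commands:
    - [[1, -0.001, -0.005, 0, 0], [1, 0, 0, 0, 0], [-0.2, 0, 0, 0, 0], [-0.2, 0, 0, 0, 0], [-0.2, 0, 0, 0, 0], [-0.2, 0, 0, 0, 0], [-0.2, 0, 0, 0, 0], [-0.2, 0, 0, 0, 0]]

```text
t: 17.7
eef_pos: [0.6024, -0.0617, 0.3066]
ee_rot: [3.141, -0.0, -1.742]
force: [-0.4, 1.5, 0.3]
width: 0.0527
gripper_force: 0.0
```

Call:
apply_moves:
  commands:
    - [[-0.2, 0, 0, 0.1, 0], [-0.2, 0, 0, 0.15, 0], [-0.2, 0, 0, 0.15, 0], [-0.2, 0, 0, 0, 0], [-0.2, -0.1, 0.2, 0, 0], [-0.2, -0.1, 0.2, 0, 0], [-0.2, -0.1, 0.2, 0, 0], [-0.2, -0.1, 0.2, 0, 0], [-0.2, -0.1, 0.2, 0, 0], [-0.2, 0, 0, 0, 0], [-0.2, 0, 0, 0, 0]]

```text
t: 18.8
eef_pos: [0.5019, 0.1395, 0.3869]
ee_rot: [-3.141, 0.0, -1.739]
force: [0.5, -0.7, -0.7]
width: 0.0525
gripper_force: 0.0
```

Run:
```python
from h import *
f=grab('top');g=grab('scene');print(arm.get_state()['t'])
cv2.imwrite('pics/end.png',np.hstack([cv2.resize(f['image'][130:300,280:480],(400,340)),cv2.resize(g['image'][100:360,120:400],(400,340))]))
```

```text
18.9
```

View pics/end.png

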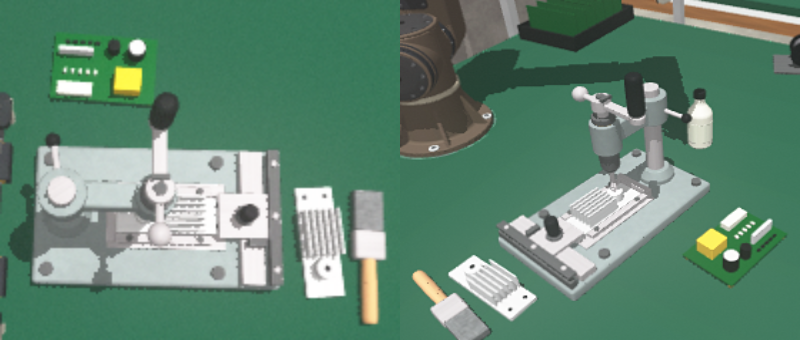

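The gate is home across the sink's end (knob at (248,213) in the left crop). The crank points along +x with the handle at (164,110), at the stop, and the bystanders look undisturbed.

```bash
python3 -c "
from station import arm
print(arm.job_done())"
```

```text
the job is handed in; nothing more can be done
None
```

The gate is slid home, the tap was run to its depth stop in half-forward, quarter-back strokes with the stop felt on the last forward stroke, the crank was let go there, and the job was handed in at about 19 s (no verdict returned).

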